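# Seat the gear case cover crisscross

### The arm

A 6-joint arm with a two-finger parallel gripper is mounted at the origin on the work surface. World frame = base frame: x ahead of the robot, y to its left, z up, the work surface at z = 0. Lengths are in m, angles in rad, forces in N, time in s.
With the tool pointing down it reaches from about 0.35 to 0.975 m from the base axis. Payload 4.9 kg.
Tool frame: the origin (TCP) lies on the centre line of the jaws, within the pads' length; the fingertips stand ctrl.nose_length ahead of it and the grasp point (between the pads) lies 2 mm behind it (ctrl.nose_length is the distance from the TCP to the fingertips, in m); z points along the fingers, y is the direction in which the jaws open and shut (so a half turn about z gives the same grasp; the last joint's range is limited). The gripper opens to 85 mm and grips with 20 to 120 N. Pads are 22 mm wide; open, the fingers measure 114 mm over their backs; the gripper's body (76 mm by 85 mm) begins 54 mm behind the grasp point. The pads swing forward as they close: fully open they stand 13 mm farther back than shut.
Start: joints at [-1.441, 0.053, 1.613, -0, 1.476, -0.119], TCP at [0.154, -0.606, 0.248] pointing down, gripper open.
Joint ranges: [-3.01, 3.01], [-1.01, 2.22], [0.06, 2.58], [-1.02, 4.17], [0.09, 2.62], [-3.14, 3.14]. Speed limits (rad/s): [2.57, 2.57, 3.14, 3.14, 3.14, 3.14].

### API

Orientations are given as a rotation vector (axis times angle).
In Python, from station import sensors, get_image, order, ctrl gives the robot as it stands.
- The arm moves only by the tool move_arm, never from a script. Its argument "increments" is a list of rows, each a list of 5 numbers: the shift along the tool's x, y, z in cm, then the turn about the tool's z in degrees, then the finger opening in cm, from 0 to 8.54. In form: [[dx, dy, dz, twist, gripper], ...]. A call has 1 to 5 rows; each row is the pose to reach, as a shift and turn from the pose commanded when the call began, along the tool's axes at that moment; what a row does not reach only later rows make up. A row lasts 1/8 s, in which the tool goes at most 62.5 mm and 10.7 degrees, less where a joint would pass 70% of its speed; a pose out of reach is approached as far as the arm can. A call with a gripper value outside its range is refused whole. The fingers move at their own pace and stop on an object; "newtons" is the grip in N (left out, the last holds). Time passes only in rows, so rows that repeat a pose let the fingers close. It gives the time, the measured TCP pose, the force and the opening at its end, in the units of the state.
- sensors.get_obs(): the state, without advancing time (a new reading comes with each control period).
- get_image(name): name is "side" or "top"; returns a dict with "image" (420x560x3 uint8, red, green, blue), "K" (3x3 intrinsics, pixels), "R" (3x3) and "t" (3): a world point X has camera coordinates R X + t. Camera axes: x right, y down, z forward; pixel columns grow to the right and rows downward; lengths in m; the calibration is good to about 2 mm. A picture is of the moment at which its call begins. There is no depth.
- order.finish_job(): hands the job in, once; it reports no verdict.
The state is a dict: "t": time; "q": joint angles; "dq": joint speeds; "effort": joint torques, N m; "tool_pos": TCP position; "tool_rot": TCP orientation; "contact_force": force on the tool from outside, world axes, zero at the start; "wrist_torque": the same for the moment, N m; "opening": finger opening in m.
Only numpy, scipy, OpenCV 4.12 (cv2) and the standard library are available. Lean on these libraries where they do the work, as an engineer would, in place of code of your own. Each camera call takes 0.05 s, during which the arm holds its last target.

### The job

The round aluminium cover on the grey gear case has been run down loosely; tighten its four hand screws this last part of a turn so that it seats flat. Turn each one clockwise until it stops, one after the other in crisscross order: the yellow one first, then the one diagonally opposite it, then the remaining two in either order.

Things in the scene. Friction and masses are not known exactly. Their poses are not given: they have to be found in the camera images.
- screw_a_grip (a point): centre of the yellow bar of hand screw A, the only yellow one: a bar 50 mm long, 15 mm wide and 22 mm high that stands on a thin stem over the aluminium cover, on the screw's axis, 78 mm from the cover's middle. This point is the bar's centre: its underside is 11 mm lower and the cover's upper face about 28 mm lower. x along the bar, y across it (grip it here), z up; it turns with the screw.
- screw_a (a joint): turn of hand screw A, rad: grows as it is turned clockwise seen from above (tightened); starts between 0.2 and 0.6, fully home against its stop at 1.5, where the bar points at the cover's middle. It needs about 0.15 N m, sinks 2.7 mm per rad as it is tightened (taking the cover down with it) and stays where it is left.
- screw_b_grip (a point): centre of the black bar of hand screw B, a neighbour of the yellow one (next one anticlockwise seen from above): a bar 50 mm long, 15 mm wide and 22 mm high that stands on a thin stem over the aluminium cover, on the screw's axis, 78 mm from the cover's middle. This point is the bar's centre: its underside is 11 mm lower and the cover's upper face about 28 mm lower. x along the bar, y across it (grip it here), z up; it turns with the screw.
- screw_b (a joint): turn of hand screw B, rad: grows as it is turned clockwise seen from above (tightened); starts between 0.2 and 0.6, fully home against its stop at 1.5, where the bar points at the cover's middle. It needs about 0.15 N m, sinks 2.7 mm per rad as it is tightened (taking the cover down with it) and stays where it is left.
- screw_c_grip (a point): centre of the black bar of hand screw C, diagonally opposite the yellow one: a bar 50 mm long, 15 mm wide and 22 mm high that stands on a thin stem over the aluminium cover, on the screw's axis, 78 mm from the cover's middle. This point is the bar's centre: its underside is 11 mm lower and the cover's upper face about 28 mm lower. x along the bar, y across it (grip it here), z up; it turns with the screw.
- screw_c (a joint): turn of hand screw C, rad: grows as it is turned clockwise seen from above (tightened); starts between 0.2 and 0.6, fully home against its stop at 1.5, where the bar points at the cover's middle. It needs about 0.15 N m, sinks 2.7 mm per rad as it is tightened (taking the cover down with it) and stays where it is left.
- screw_d_grip (a point): centre of the black bar of hand screw D, the other neighbour of the yellow one (next one clockwise seen from above): a bar 50 mm long, 15 mm wide and 22 mm high that stands on a thin stem over the aluminium cover, on the screw's axis, 78 mm from the cover's middle. This point is the bar's centre: its underside is 11 mm lower and the cover's upper face about 28 mm lower. x along the bar, y across it (grip it here), z up; it turns with the screw.
- screw_d (a joint): turn of hand screw D, rad: grows as it is turned clockwise seen from above (tightened); starts between 0.2 and 0.6, fully home against its stop at 1.5, where the bar points at the cover's middle. It needs about 0.15 N m, sinks 2.7 mm per rad as it is tightened (taking the cover down with it) and stays where it is left.
- cover_mid (a point): middle of the upper face of the round aluminium cover (210 mm across, 9 mm thick), z up. It lies on a fixed grey gear case 80 mm high, at first 2 to 4 mm proud of its orange gasket. A brass post 25 mm across stands 17 mm above it in the middle. At the start the screws lie 78 mm from here along x+y (A), -x+y (B), -x-y (C), x-y (D). The small blue pump with three knobs is a bystander.
Things that resemble listed ones, but are neither listed nor needed, are in the scene too. Of the things that look like the part that bears screw_a_grip, the largest one is meant. Of the things that look like the part that bears cover_mid, the largest one is meant.

How it is judged:
By the outcome, as a careful person would: the job done as asked, in the order asked, and still so for the second after the job is handed in, with the robot touching nothing.
It also fails if it takes over 67 s, if anything falls off the work surface, if the arm or the gripper's body presses on something with over 40 N, if the wrist force passes 120 N, or if a joint passes its speed limit or range.

## Working session

There is one attempt and no reset: what is moved stays moved. The work goes in short steps, Python scripts to look and compute and a tool call to move; the robot and the scene stay as the last step left them, time stands still between calls to the robot, and variables do not carry over. Pictures are saved under pics/ and viewed, and the job is handed in when it is done.

Besides the shell and the picture viewer there is one more tool, called after "Request:" as name(argument=value, ...) on one line, values as JSON. move_arm: Moves the arm, as the interface text tells. Its arguments: {"type":"object","properties":{"increments":{"type":"array"},"newtons":{"type":"number"}},"required":["increments"]}

```bash
ls; mkdir -p pics; python3 - <<'E'
from station import sensors,get_image,order,ctrl
import cv2,numpy as np
print(sensors.get_obs(), ctrl.nose_length)
for n in("top","side"):
    d=get_image(n);cv2.imwrite(f"pics/{n}0.png",d["image"][:,:,::-1]);np.savez(f"{n}0.npz",**d);print(d["K"],d["R"],d["t"])
E
```

```text
pics
{'t': 0.0, 'q': array([-1.44100837e+00,  5.33857912e-02,  1.61427035e+00, -3.79183757e-06,
        1.47602466e+00, -1.19011552e-01]), 'dq': array([-4.99436179e-07,  1.30872661e-04,  1.21410826e-03,  1.00401919e-03,
        3.29682850e-04,  2.31701457e-03]), 'effort': array([-1.21368130e-04, -3.93683910e+01, -3.70174026e+01, -1.11129787e-04,
        7.02518126e-03, -1.86156456e-05]), 'tool_pos': array([ 0.15381659, -0.60517336,  0.24705918]), 'tool_rot': array([-3.11524340e+00, -3.89547620e-01,  2.35867004e-05]), 'contact_force': array([ 1.07828051, -0.35981516,  0.36416767]), 'wrist_torque': array([-0.04839539, -0.0248127 ,  0.00938095]), 'opening': 0.08531218619215088} 0.017
[[467.55114626   0.         274.91082637]
 [  0.         467.55114626 207.54855497]
 [  0.           0.           1.        ]] [[ 0.02325309 -0.99969132  0.00874937]
 [-0.9951533  -0.02398219 -0.09536652]
 [ 0.09554691 -0.0064894  -0.99540378]] [-0.14724506  0.54813043  1.39110591]
[[472.91856359   0.         282.45391977]
 [  0.         472.91856359 204.89714874]
 [  0.           0.           1.        ]] [[-0.9781612  -0.20714295  0.0171018 ]
 [-0.16127265  0.70449342 -0.69114409]
 [ 0.13111752 -0.67880839 -0.72251462]] [0.53931466 0.23896967 1.11239213]
```

View pics/top0.png

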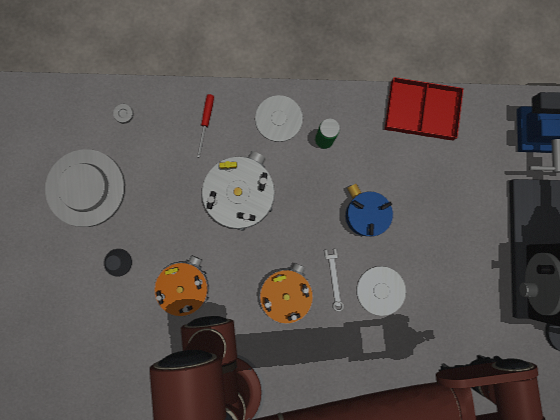

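View pics/side0.png

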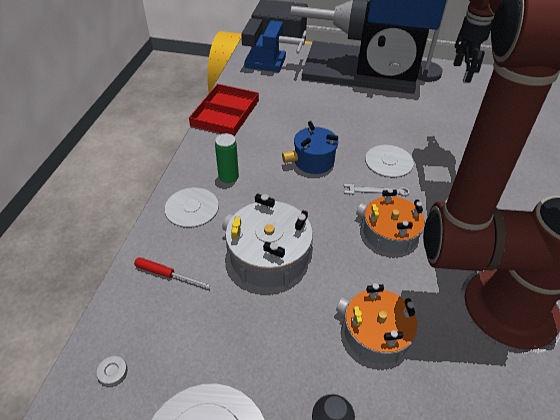

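```bash
python3 - <<'E'
import cv2
a=cv2.imread("pics/top0.png")[140:245,185:290];cv2.imwrite("pics/top0c.png",cv2.resize(a,None,fx=5.7,fy=5.7,interpolation=cv2.INTER_CUBIC))
a=cv2.imread("pics/side0.png")[180:300,210:330];cv2.imwrite("pics/side0c.png",cv2.resize(a,None,fx=5,fy=5,interpolation=cv2.INTER_CUBIC))
E
```

```text
(no output)
```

View pics/top0c.png

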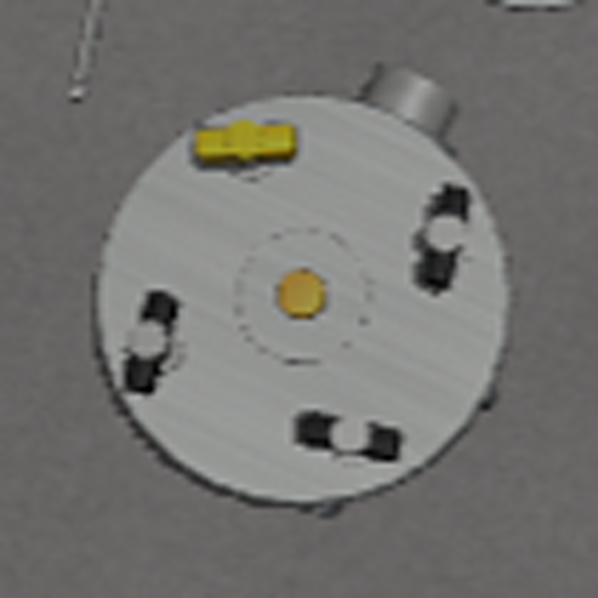

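View pics/side0c.png

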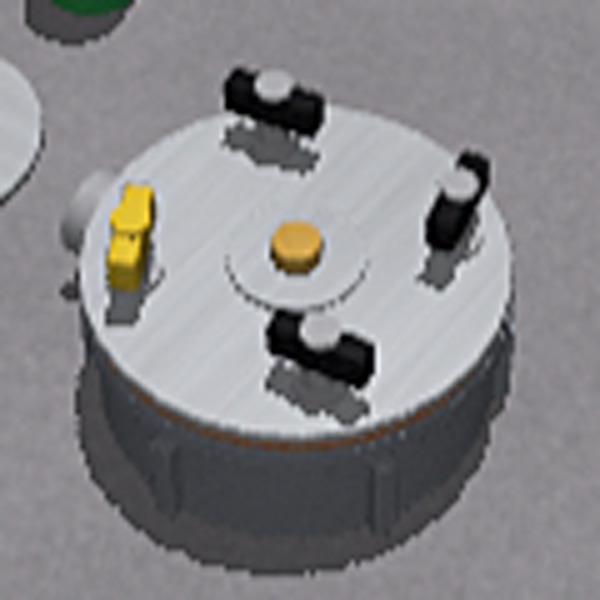

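```bash
cat > h.py <<'E'
import numpy as np,cv2
from scipy.optimize import least_squares
def proj(d,X):
    c=np.atleast_2d(X)@d["R"].T+d["t"]; p=c@d["K"].T; return p[:,:2]/p[:,2:]
def ray(d,p,z):
    v=d["R"].T@np.linalg.solve(d["K"],[p[0],p[1],1]); o=-d["R"].T@d["t"]
    return o+v*(z-o[2])/v[2]
def tri(d1,p1,d2,p2):
    f=lambda X:np.r_[proj(d1,X)[0]-p1,proj(d2,X)[0]-p2]
    r=least_squares(f,[.5,.2,.1]);return r.x,r.fun
E
python3 - <<'E'
from h import *
T=dict(np.load("top0.npz"));S=dict(np.load("side0.npz"))
ct=lambda x,y:np.array([(x+.5)/5.7-.5+185,(y+.5)/5.7-.5+140])
cs=lambda x,y:np.array([(x+.5)/5-.5+210,(y+.5)/5-.5+180])
P={"post":(ct(301,293),cs(297,240)),"A":(ct(245,140),cs(133,212)),"B":(ct(150,338),cs(322,326)),"C":(ct(352,436),cs(462,183)),"D":(ct(446,233),cs(275,83))}
for k,(a,b) in P.items():print(k,*[np.round(q,4) for q in tri(T,a,S,b)])
# bar ends in top at bar top z
E_={"A":[(195,143),(296,143)],"B":[(163,294),(140,392)],"C":[(298,428),(402,445)],"D":[(456,187),(432,290)]}
for k,(a,b) in E_.items():
    a=ray(T,ct(*a),.132);b=ray(T,ct(*b),.132);d=a-b
    print(k,(a+b)[:2]/2,np.degrees(np.arctan2(d[1],d[0]))%180,np.linalg.norm(d))
E
```

```text
post [ 0.5905 -0.0247  0.104 ] [-0.0206 -0.4186  0.3419  0.0701]
A [0.662  0.003  0.1365] [-0.0415 -0.4912  0.397   0.088 ]
B [0.5625 0.0467 0.1327] [-0.0152 -0.3766  0.2948  0.0593]
C [ 0.5168 -0.054   0.1311] [-0.0076 -0.446   0.3707  0.0704]
D [ 0.6184 -0.0976  0.1327] [-0.0251 -0.4138  0.3543  0.0746]
A [0.65996279 0.00293621] 91.42730439620182 0.050086842188658096
B [0.55905481 0.04589997] 168.9280247232563 0.04974632582819723
C [ 0.51518069 -0.05314016] 82.06524702631573 0.051792731299352954
D [ 0.61457661 -0.09677741] 168.4854961418309 0.052826893807030165
```

```bash
cat >> h.py <<'E'
from scipy.spatial.transform import Rotation as Ro
def go(x,y,z,phi=None):
    from station import sensors
    o=sensors.get_obs(); R=Ro.from_rotvec(o["tool_rot"]).as_matrix()
    f=np.degrees(np.arctan2(R[1,0],R[0,0]))
    d=R.T@(np.array([x,y,z])-o["tool_pos"])*100
    tw=0 if phi is None else (f-phi+180)%360-180
    print("t",round(o["t"],2),"pos",o["tool_pos"].round(4),"phi",f.round(2),"F",o["contact_force"].round(1),"M",o["wrist_torque"].round(2),"open",round(o["opening"]*100,2),"q6",o["q"][5].round(2))
    print("dx dy dz tw",d.round(2),round(tw,1))
E
python3 -c "
from h import *
go(.6612,.0028,.20,91.4)"
```

```text
t 0.1 pos [ 0.1538 -0.6052  0.2471] phi 14.25 F [ 0.3 -1.2  0.1] M [ 0.01 -0.01  0.01] open 8.53 q6 -0.12
dx dy dz tw [ 64.14 -46.43   4.82] -77.1
```

Request:
move_arm(increments=[[64.1,-46.4,0,-77,4],[64.1,-46.4,0,-77,4],[64.1,-46.4,0,-77,4],[64.1,-46.4,0,-77,4],[64.1,-46.4,0,-77,4]], newtons=40)

```text
t: 0.72
tool_pos: [0.3549, -0.3639, 0.2479]
tool_rot: [-2.6, -1.763, -0.0]
contact_force: [0.2, -1.1, 0.4]
opening: 0.0397
```

```bash
python3 -c "
from h import *
go(.6612,.0028,.20,91.4)"
```

```text
t 0.72 pos [ 0.3549 -0.3639  0.2479] phi 68.3 F [ 0.2 -1.1  0.4] M [-0.02 -0.03 -0.02] open 3.97 q6 -0.57
dx dy dz tw [45.4 14.9  4.8] -23.1
```

Request:
move_arm(increments=[[42,13,2,-23,4],[42,13,2,-23,4],[42,13,2,-23,4],[42,13,2,-23,4],[42,13,2,-23,4]])

```text
t: 1.35
tool_pos: [0.5524, -0.122, 0.2337]
tool_rot: [-2.202, -2.24, 0.0]
contact_force: [0.2, -0.8, 0.7]
opening: 0.0399
```

```bash
python3 -c "
from h import *
go(.6612,.0028,.20,91.4)"
```

```text
t 1.35 pos [ 0.5524 -0.122   0.2337] phi 90.98 F [ 0.2 -0.8  0.7] M [-0.03 -0.04 -0.01] open 3.99 q6 -0.37
dx dy dz tw [12.3  11.1   3.36] -0.4
```

Request:
move_arm(increments=[[10,9,3,0,4],[10,9,3,0,4],[10,9,3,0,4],[10,9,3,0,4],[10,9,3,0,4]])

```text
t: 1.98
tool_pos: [0.6394, -0.0236, 0.2045]
tool_rot: [2.204, 2.238, -0.0]
contact_force: [0.1, -0.6, 0.6]
opening: 0.04
```

```bash
python3 -c "
from h import *
from station import get_image
go(.6612,.0028,.16,91.4)
for n in('top','side'):
    d=get_image(n);cv2.imwrite(f'pics/{n}1.png',d['image'][:,:,::-1])
a=cv2.imread('pics/side1.png')[150:300,190:340];b=cv2.imread('pics/top1.png')[130:250,170:290]
cv2.imwrite('pics/c1.png',np.hstack([cv2.resize(a,(400,400)),cv2.resize(b,(400,400))]))
"
```

```text
t 1.98 pos [ 0.6394 -0.0236  0.2045] phi 90.89 F [ 0.1 -0.6  0.6] M [0.05 0.01 0.07] open 4.0 q6 -0.17
dx dy dz tw [2.61 2.22 4.45] -0.5
```

View pics/c1.png

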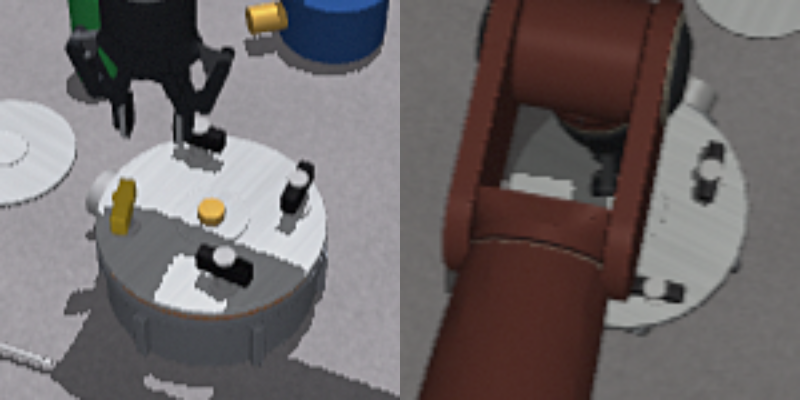

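Request:
move_arm(increments=[[2.6,2.2,4.4,-0.5,4],[2.6,2.2,4.4,-0.5,4],[2.6,2.2,4.4,-0.5,4]])

```text
t: 2.45
tool_pos: [0.6614, 0.0029, 0.161]
tool_rot: [2.193, 2.248, 0.0]
contact_force: [0.2, 0.2, 0.7]
opening: 0.0401
```

```bash
cat > look.py <<'E'
import sys;from h import *
from station import get_image
d=get_image('side');a=d['image'][:,:,::-1];cv2.imwrite(f'pics/{sys.argv[1]}.png',cv2.resize(a[150:300,190:340],(600,600),interpolation=cv2.INTER_CUBIC))
E
python3 -c "
from h import *
go(.6612,.0028,.121,91.4)"; python3 look.py s2
```

```text
t 2.45 pos [0.6614 0.0029 0.161 ] phi 91.42 F [0.2 0.2 0.7] M [-0.04  0.01 -0.02] open 4.01 q6 -0.13
dx dy dz tw [-0.01 -0.02  4.  ] 0.0
```

View pics/s2.png

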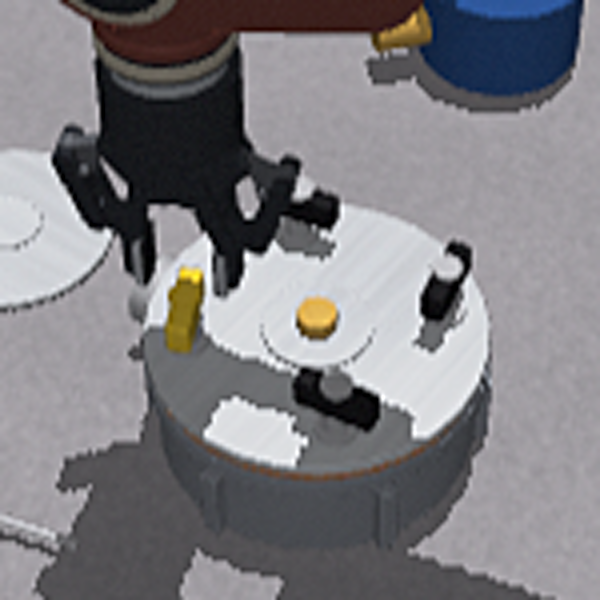

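Request:
move_arm(increments=[[0,0,2,0,4],[0,0,4,0,4],[0,0,4,0,4]])

```text
t: 2.88
tool_pos: [0.6591, 0.0039, 0.1164]
tool_rot: [-2.19, -2.246, 0.006]
contact_force: [-0.4, 0.7, -0.2]
opening: 0.0399
```

```bash
python3 -c "
from h import *
go(.6612,.0028,.121,91.4)"; python3 look.py s3
```

```text
t 2.88 pos [0.6591 0.0039 0.1164] phi 91.45 F [-0.4  0.7 -0.2] M [ 0.03  0.02 -0.03] open 3.99 q6 -0.13
dx dy dz tw [-0.12  0.2  -0.46] 0.1
```

View pics/s3.png

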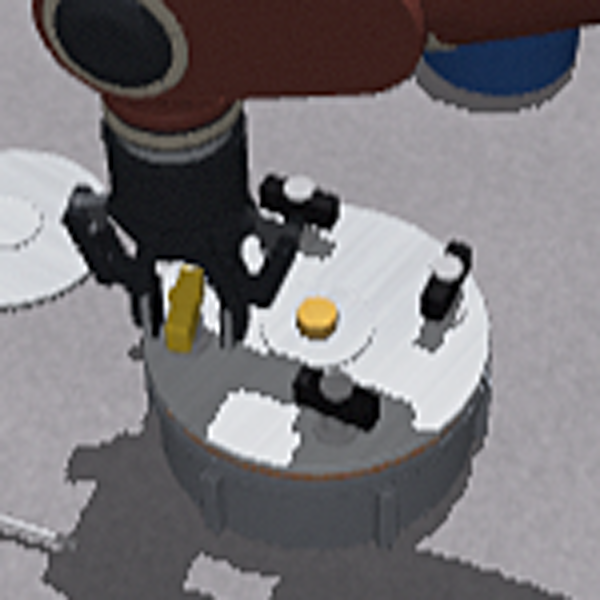

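Request:
move_arm(increments=[[0,0,0,0,4],[0,0,0,0,4]])

```text
t: 3.18
tool_pos: [0.662, 0.0039, 0.121]
tool_rot: [2.192, 2.249, 0.001]
contact_force: [0.5, 0.7, 0.1]
opening: 0.0401
```

```bash
python3 -c "
from h import *
go(.6612,.0028,.121,91.4)"
```

```text
t 3.17 pos [0.662  0.0039 0.121 ] phi 91.47 F [0.5 0.7 0.1] M [-0.01  0.05  0.01] open 4.01 q6 -0.13
dx dy dz tw [-0.11 -0.08  0.  ] 0.1
```

Request:
move_arm(increments=[[0,0,0,0,0.8],[0,0,0,0,0.8],[0,0,0,0,0.8],[0,0,0,0,0.8]], newtons=30)

```text
t: 3.68
tool_pos: [0.6627, 0.0039, 0.121]
tool_rot: [2.191, 2.248, 0.004]
contact_force: [6.0, -0.9, -0.3]
opening: 0.0148
```

```bash
python3 -c "
from h import *
go(.6612,.0028,.121,91.4)"; python3 look.py s4
```

```text
t 3.67 pos [0.6627 0.0039 0.121 ] phi 91.48 F [ 6.  -0.9 -0.3] M [ 0.04 -0.9   0.15] open 1.48 q6 -0.13
dx dy dz tw [-0.11 -0.15 -0.  ] 0.1
```

View pics/s4.png

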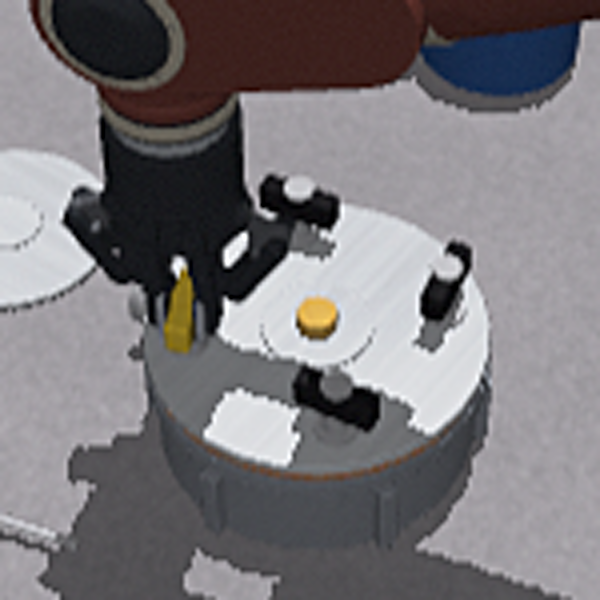

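Request:
move_arm(increments=[[-0.04,0.07,0.05,10,0.8],[-0.08,0.07,0.09,20,0.8],[-0.08,0.07,0.14,30,0.8],[-0.08,0.07,0.19,40,0.8],[-0.08,0.07,0.24,50,0.8]])

```text
t: 4.35
tool_pos: [0.6635, 0.0036, 0.1187]
tool_rot: [2.941, 1.104, 0.006]
contact_force: [5.8, 2.1, 0.4]
opening: 0.015
```

```bash
python3 -c "
from h import *
go(.6612,.0028,.118,21)"
```

```text
t 4.35 pos [0.6635 0.0036 0.1187] phi 41.17 F [5.8 2.1 0.4] M [ 0.3  -0.84  0.2 ] open 1.5 q6 0.74
dx dy dz tw [-0.23 -0.09  0.07] 20.2
```

Request:
move_arm(increments=[[0,0,0.05,9,0.8],[0,0,0.09,17,0.8],[0,0,0.09,19,0.8],[0,0,0.09,21,0.8]])

```text
t: 4.85
tool_pos: [0.6636, 0.0034, 0.1178]
tool_rot: [3.092, 0.557, 0.007]
contact_force: [6.3, 0.5, -0.9]
opening: 0.0148
```

```bash
python3 -c "
from h import *
go(.6612,.0028,.118,21)"
```

```text
t 4.85 pos [0.6636 0.0034 0.1178] phi 20.42 F [ 6.3  0.5 -0.9] M [ 0.22 -0.89  0.13] open 1.48 q6 1.11
dx dy dz tw [-0.25 -0.03 -0.02] -0.6
```

Request:
move_arm(increments=[[0,0,0,2,0.8],[0,0,0.01,4,0.8],[0,0,0.01,4,0.8]])

```text
t: 5.22
tool_pos: [0.6637, 0.0034, 0.1178]
tool_rot: [3.108, 0.452, 0.007]
contact_force: [5.4, 1.6, -0.3]
opening: 0.0147
```

```bash
python3 -c "
from h import *
go(.6612,.0028,.118,21)"
```

```text
t 5.22 pos [0.6637 0.0034 0.1178] phi 16.56 F [ 5.4  1.6 -0.3] M [ 0.14 -0.93  0.66] open 1.47 q6 1.17
dx dy dz tw [-0.25 -0.02 -0.02] -4.4
```

Request:
move_arm(increments=[[0,0,0,2,0.8],[0,0,0,2,0.8]])

```text
t: 5.48
tool_pos: [0.6637, 0.0034, 0.1178]
tool_rot: [3.115, 0.4, 0.007]
contact_force: [5.5, 0.3, -0.6]
opening: 0.015
```

```bash
python3 -c "
from h import *
go(.6612,.0028,.118,21)"; python3 look.py s5
```

```text
t 5.47 pos [0.6637 0.0034 0.1178] phi 14.64 F [ 5.5  0.3 -0.6] M [ 0.22 -0.98  0.97] open 1.5 q6 1.21
dx dy dz tw [-0.26 -0.01 -0.02] -6.4
```

View pics/s5.png

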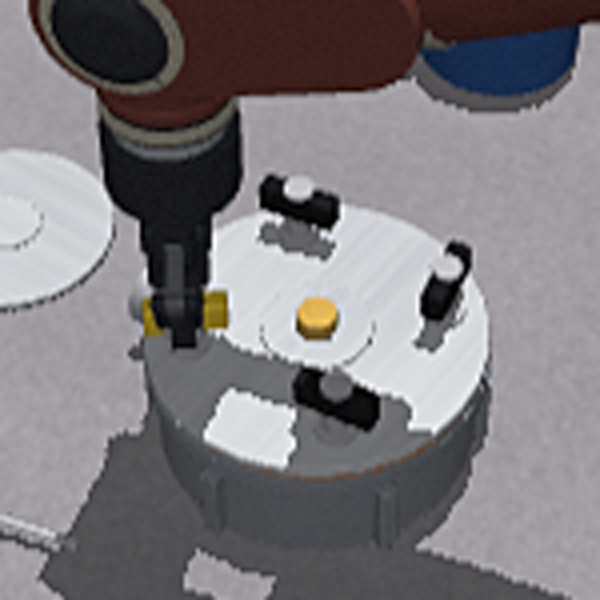

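Request:
move_arm(increments=[[0,0,0,-4,0.8],[0,0,0,-4,4],[0,0,0,-4,4],[0,0,-3,-4,4],[0,0,-6,-4,4]])

```text
t: 6.15
tool_pos: [0.6612, 0.0031, 0.1763]
tool_rot: [-3.1, -0.503, 0.004]
contact_force: [0.1, -0.0, 0.1]
opening: 0.0399
```

```bash
python3 -c "
from h import *
go(.5183,-.053,.17,82)"; python3 look.py s6
```

```text
t 6.15 pos [0.6612 0.0031 0.1763] phi 18.42 F [ 0.1 -0.   0.1] M [ 0.    0.01 -0.03] open 3.99 q6 1.14
dx dy dz tw [-15.33   0.81   0.67] -63.6
```

View pics/s6.png

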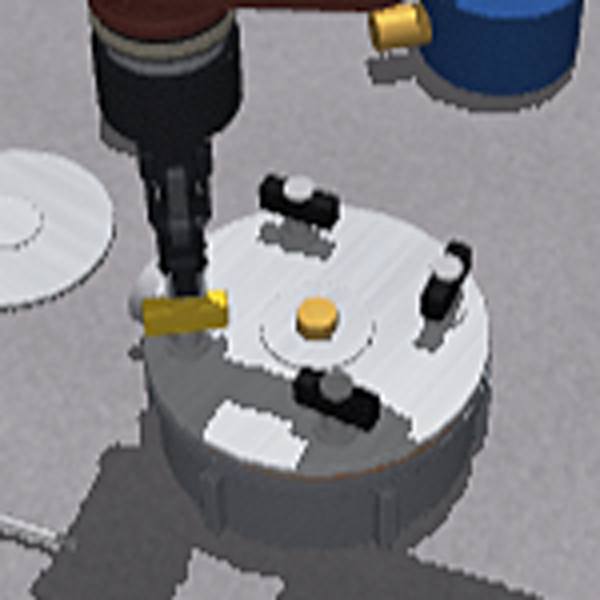

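Request:
move_arm(increments=[[-5,0.3,0,-10,4],[-10,0.6,0,-20,4],[-15.3,0.8,0,-30,4],[-15.3,0.8,0,-40,4],[-15.3,0.8,0,-50,4]])

```text
t: 6.82
tool_pos: [0.5183, -0.0532, 0.1761]
tool_rot: [-2.593, -1.772, 0.001]
contact_force: [1.3, 0.6, 0.3]
opening: 0.04
```

```bash
python3 -c "
from h import *
go(.5183,-.053,.16,82)"
```

```text
t 6.83 pos [ 0.5183 -0.0532  0.1761] phi 68.71 F [1.3 0.6 0.3] M [ 0.02  0.04 -0.03] open 4.0 q6 0.13
dx dy dz tw [ 0.01 -0.    1.61] -13.3
```

Request:
move_arm(increments=[[0,0,1.6,-10,4],[0,0,1.6,-13.3,4],[0,0,1.6,-13.3,4]])

```text
t: 7.2
tool_pos: [0.519, -0.0529, 0.16]
tool_rot: [-2.376, -2.054, 0.001]
contact_force: [0.4, -0.3, 0.2]
opening: 0.0402
```

```bash
python3 -c "
from h import *
go(.5183,-.053,.121,82)"; python3 look.py s7
```

```text
t 7.2 pos [ 0.519  -0.0529  0.16  ] phi 81.7 F [ 0.4 -0.3  0.2] M [ 0.01 -0.02 -0.01] open 4.02 q6 -0.1
dx dy dz tw [-0.02 -0.06  3.9 ] -0.3
```

View pics/s7.png

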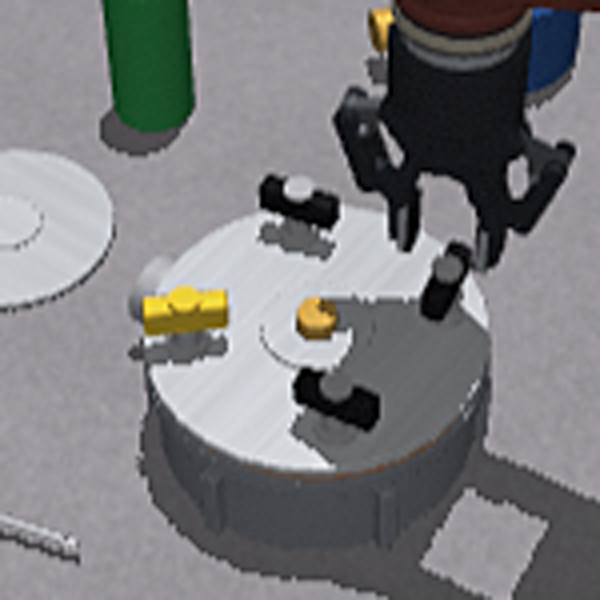

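Request:
move_arm(increments=[[0,0,2,0,4],[0,0,3.3,0,4],[0,0,3.9,0,4],[0,0,3.9,0,4],[0,0,3.9,0,0.8]])

```text
t: 7.88
tool_pos: [0.5199, -0.053, 0.1221]
tool_rot: [2.375, 2.056, 0.001]
contact_force: [-0.7, -0.9, 0.4]
opening: 0.023
```

Request:
move_arm(increments=[[0,0,0,0,0.8],[0,0,0,0,0.8],[0,0,0,0,0.8]])

```text
t: 8.25
tool_pos: [0.5181, -0.0528, 0.1224]
tool_rot: [-2.373, -2.054, 0.005]
contact_force: [-8.1, 0.6, 5.6]
opening: 0.0151
```

```bash
python3 -c "
from h import *
go(.5183,-.053,.121,82)"; python3 look.py s8
```

```text
t 8.25 pos [ 0.5181 -0.0528  0.1224] phi 81.75 F [-8.1  0.6  5.6] M [ 0.14  1.26 -0.11] open 1.51 q6 -0.1
dx dy dz tw [-0.02  0.02  0.14] -0.2
```

View pics/s8.png

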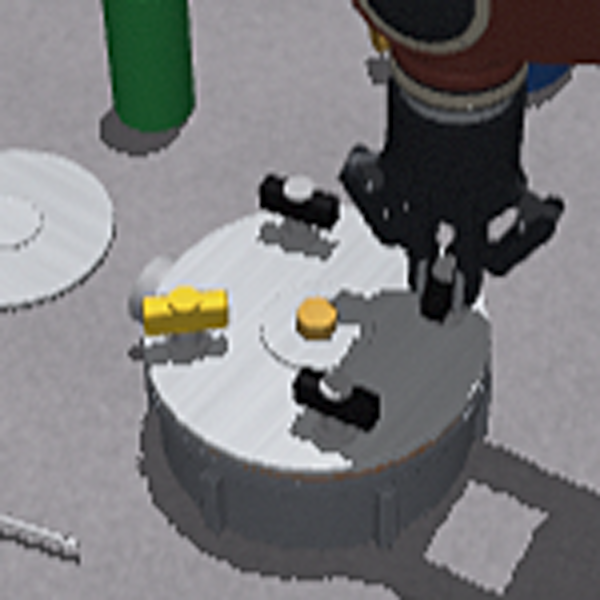

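Request:
move_arm(increments=[[0,-0.15,-0.05,10,0.8],[0,-0.15,0.0,20,0.8],[0,-0.15,0.05,30,0.8],[0,-0.15,0.1,40,0.8],[0,-0.15,0.14,50,0.8]])

```text
t: 8.93
tool_pos: [0.5181, -0.0531, 0.1204]
tool_rot: [3.022, 0.852, 0.0]
contact_force: [0.6, -1.2, -2.3]
opening: 0.0145
```

```bash
python3 -c "
from h import *
go(.5183,-.053,.119,21)"
```

```text
t 8.93 pos [ 0.5181 -0.0531  0.1204] phi 31.48 F [ 0.6 -1.2 -2.3] M [-0.27 -0.04  0.21] open 1.45 q6 0.78
dx dy dz tw [ 0.02 -0.    0.14] 10.5
```

Nearly force-free. Continue to the stop.

Request:
move_arm(increments=[[0,0,0.02,7,0.8],[0,0,0.04,11,0.8],[0,0,0.04,14,0.8],[0,0,0.04,17,0.8],[0,0,0.04,17,0.8]])

```text
t: 9.55
tool_pos: [0.5183, -0.0532, 0.12]
tool_rot: [3.113, 0.409, 0.001]
contact_force: [1.3, -2.5, -3.3]
opening: 0.0145
```

```bash
python3 -c "
from h import *
go(.5183,-.053,.119,21)"
```

```text
t 9.55 pos [ 0.5183 -0.0532  0.12  ] phi 14.98 F [ 1.3 -2.5 -3.3] M [-0.42 -0.25  1.3 ] open 1.45 q6 1.07
dx dy dz tw [ 0.   -0.02  0.1 ] -6.0
```

Request:
move_arm(increments=[[0,0,0,-4,0.8],[0,0,0,-4,4],[0,0,0,-4,4],[0,0,-3,-4,4],[0,0,-6,-4,4]])

```text
t: 10.18
tool_pos: [0.5178, -0.0525, 0.1805]
tool_rot: [-3.099, -0.51, 0.001]
contact_force: [-0.3, -0.1, -0.6]
opening: 0.0402
```

```bash
python3 -c "
from h import *
go(.6191,-.0976,.165,-11.5)"; python3 look.py s9
```

```text
t 10.18 pos [ 0.5178 -0.0525  0.1805] phi 18.7 F [-0.3 -0.1 -0.6] M [0.05 0.   0.02] open 4.02 q6 1.0
dx dy dz tw [8.15 7.52 1.54] 30.2
```

View pics/s9.png

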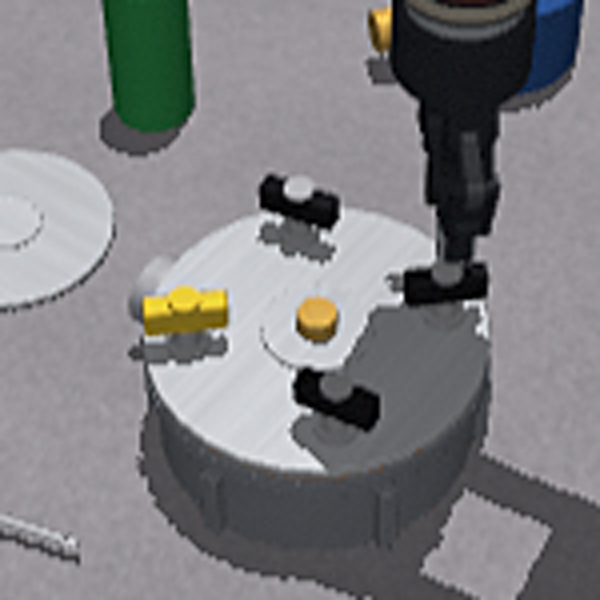

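C is turned home. Next D.

Request:
move_arm(increments=[[3,2.8,0,10,4],[6,5.5,0,20,4],[8.15,7.5,0.5,30,4],[8.15,7.5,1.5,30,4],[8.15,7.5,1.5,30,4]])

```text
t: 10.85
tool_pos: [0.6179, -0.0969, 0.1631]
tool_rot: [-3.126, 0.305, 0.006]
contact_force: [-0.2, 0.1, -0.2]
opening: 0.04
```

```bash
python3 -c "
from h import *
go(.6191,-.0976,.121,-11.5)"; python3 look.py s10
```

```text
t 10.85 pos [ 0.6179 -0.0969  0.1631] phi -11.16 F [-0.2  0.1 -0.2] M [-0.02  0.08  0.02] open 4.0 q6 1.49
dx dy dz tw [0.14 0.04 4.21] 0.3
```

View pics/s10.png

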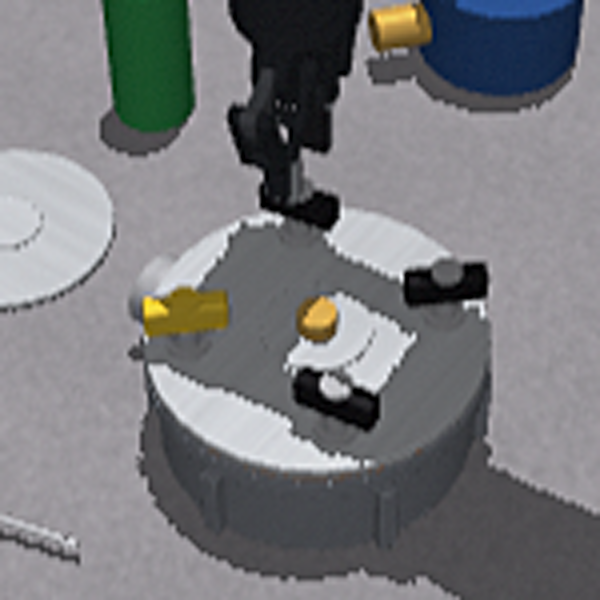

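Request:
move_arm(increments=[[0.1,0,2,0,4],[0.1,0,3.5,0,4],[0.1,0,4.2,0,4],[0.1,0,4.2,0,4],[0.1,0,4.2,0,4]])

```text
t: 11.52
tool_pos: [0.6207, -0.0978, 0.1234]
tool_rot: [3.126, -0.307, 0.001]
contact_force: [0.1, 0.0, 0.4]
opening: 0.04
```

```bash
python3 -c "
from h import *
go(.6191,-.0976,.121,-11.5)"; python3 look.py s11
```

```text
t 11.53 pos [ 0.6207 -0.0978  0.1234] phi -11.23 F [0.1 0.  0.4] M [-0.01  0.04  0.01] open 4.0 q6 1.49
dx dy dz tw [-0.16  0.01  0.24] 0.3
```

View pics/s11.png

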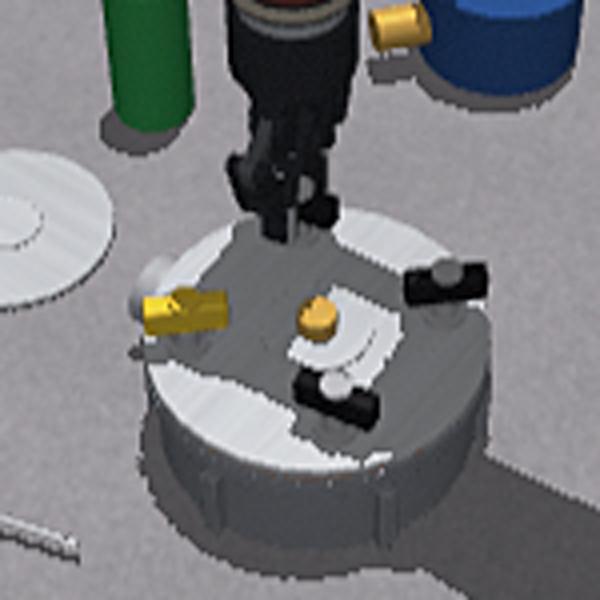

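Request:
move_arm(increments=[[-0.15,0,0.2,0,4],[-0.15,0,0.2,0,0.8],[-0.15,0,0.2,0,0.8],[-0.15,0,0.2,0,0.8],[-0.15,0,0.2,0,0.8]])

```text
t: 12.2
tool_pos: [0.6188, -0.0978, 0.1211]
tool_rot: [3.126, -0.308, -0.0]
contact_force: [-2.6, -2.6, 2.1]
opening: 0.0145
```

```bash
python3 -c "
from h import *
go(.6191,-.0976,.121,-11.5)"
```

```text
t 12.2 pos [ 0.6188 -0.0978  0.1211] phi -11.25 F [-2.6 -2.6  2.1] M [-0.38  0.36 -0.11] open 1.45 q6 1.49
dx dy dz tw [ 0.03 -0.03  0.01] 0.3
```

Gripped, centred. Turn.

Request:
move_arm(increments=[[0,0,0.05,10,0.8],[0,0,0.1,20,0.8],[0,0,0.14,30,0.8],[0,0,0.19,40,0.8],[0,0,0.22,47,0.8]])

```text
t: 12.82
tool_pos: [0.6188, -0.0979, 0.1189]
tool_rot: [2.741, -1.533, 0.001]
contact_force: [-2.2, -2.9, 2.4]
opening: 0.0147
```

```bash
python3 -c "
from h import *
go(.6191,-.0976,.118,-69)"
```

```text
t 12.82 pos [ 0.6188 -0.0979  0.1189] phi -58.43 F [-2.2 -2.9  2.4] M [-0.43  0.33  0.17] open 1.47 q6 2.32
dx dy dz tw [-0.01 -0.04  0.09] 10.6
```

Request:
move_arm(increments=[[0,0,0.03,7,0.8],[0,0,0.06,11,0.8],[0,0,0.06,14,0.8],[0,0,0.06,17,0.8],[0,0,0.06,17,0.8]])

```text
t: 13.45
tool_pos: [0.6187, -0.0978, 0.1185]
tool_rot: [2.491, -1.911, 0.001]
contact_force: [-3.0, -2.5, 3.1]
opening: 0.0149
```

```bash
python3 -c "
from h import *
go(.6191,-.0976,.118,-69)"
```

```text
t 13.45 pos [ 0.6187 -0.0978  0.1185] phi -74.99 F [-3.  -2.5  3.1] M [-0.49  0.53  1.41] open 1.49 q6 2.61
dx dy dz tw [-0.01 -0.04  0.05] -6.0
```

Request:
move_arm(increments=[[0,0,0,-4,0.8],[0,0,0,-4,4],[0,0,0,-4,4],[0,0,-3,-4,4],[0,0,-6,-4,4]])

```text
t: 14.08
tool_pos: [0.6186, -0.0969, 0.1779]
tool_rot: [-2.553, 1.831, 0.003]
contact_force: [0.4, 0.3, -0.1]
opening: 0.0399
```

```bash
python3 -c "
from h import *
go(.5626,.0477,.165,-11.1)"
```

```text
t 14.07 pos [ 0.6186 -0.0969  0.1779] phi -71.29 F [ 0.4  0.3 -0.1] M [-0.01 -0.03 -0.01] open 3.99 q6 2.54
dx dy dz tw [-15.49   0.66   1.32] -60.2
```

Request:
move_arm(increments=[[-5,0.2,0,-10,4],[-10,0.4,0,-20,4],[-15.5,0.65,0,-30,4],[-15.5,0.65,0,-40,4],[-15.5,0.65,0,-50,4]])

```text
t: 14.7
tool_pos: [0.5626, 0.0485, 0.178]
tool_rot: [-3.089, 0.569, -0.0]
contact_force: [-0.2, 0.2, 0.1]
opening: 0.04
```

Request:
move_arm(increments=[[0,0,1.3,-10,4],[0,0,1.3,-10,4],[0,0,1.3,-10,4]])

```text
t: 15.08
tool_pos: [0.5629, 0.0474, 0.1653]
tool_rot: [-3.126, 0.312, -0.0]
contact_force: [0.2, 0.3, -0.0]
opening: 0.0405
```

```bash
python3 -c "
from h import *
go(.5626,.0477,.121,-11.1)"; python3 look.py s12
```

```text
t 15.07 pos [0.5629 0.0474 0.1653] phi -11.39 F [ 0.2  0.3 -0. ] M [ 0.02 -0.02 -0.01] open 4.05 q6 1.72
dx dy dz tw [-0.04 -0.02  4.43] -0.3
```

View pics/s12.png

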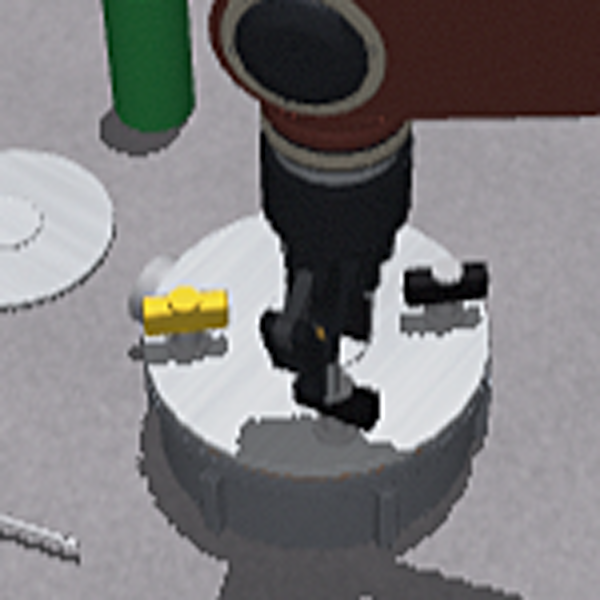

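```bash
python3 - <<'E'
from h import *
S=dict(np.load("side0.npz"))
f=np.radians(-11.4);ty=np.array([np.sin(f),-np.cos(f),0])
c=np.array([.5629,.0474,.148])
for X in (c+.023*ty,c-.023*ty,c,[.5626,.0477,.131],[.5626,.0477,.09]):print((proj(S,X)[0]-[190,150])*4)
E
```

```text
[352.95724084 333.86315767]
[319.06551403 392.64108804]
[336.24941628 362.83929553]
[336.52484718 382.66003948]
[336.21236631 427.45762057]
```

Request:
move_arm(increments=[[0,0,2,0,4],[0,0,3.5,0,4],[0,0,4.4,0,4],[0,0,4.4,0,4],[0,0,4.4,0,4]])

```text
t: 15.75
tool_pos: [0.5632, 0.0472, 0.1215]
tool_rot: [-3.126, 0.308, -0.001]
contact_force: [0.2, 0.3, 0.9]
opening: 0.0398
```

```bash
python3 -c "
from h import *
go(.5626,.0477,.121,-11.1)"
```

```text
t 15.75 pos [0.5632 0.0472 0.1215] phi -11.24 F [0.2 0.3 0.9] M [ 0.    0.   -0.02] open 3.98 q6 1.72
dx dy dz tw [-0.06 -0.03  0.05] -0.1
```

Request:
move_arm(increments=[[-0.05,0,0,0,0.8],[-0.05,0,0,0,0.8],[-0.05,0,0,0,0.8],[-0.05,0,0,0,0.8]])

```text
t: 16.25
tool_pos: [0.5628, 0.0473, 0.1219]
tool_rot: [-3.126, 0.308, -0.002]
contact_force: [0.1, -0.2, 3.7]
opening: 0.0147
```

```bash
python3 -c "
from h import *
go(.5626,.0477,.121,-11.1)"
```

```text
t 16.25 pos [0.5628 0.0473 0.1219] phi -11.24 F [ 0.1 -0.2  3.7] M [ 0.01  0.14 -0.12] open 1.47 q6 1.72
dx dy dz tw [-0.02 -0.03  0.09] -0.1
```

Request:
move_arm(increments=[[0,0,0.03,10,0.8],[0,0,0.07,20,0.8],[0,0,0.12,30,0.8],[0,0,0.16,40,0.8],[0,0,0.19,47,0.8]])

```text
t: 16.88
tool_pos: [0.5626, 0.0468, 0.1198]
tool_rot: [2.741, -1.533, 0.002]
contact_force: [-1.6, -1.3, 3.7]
opening: 0.0145
```

Request:
move_arm(increments=[[0,0,0.03,7,0.8],[0,0,0.05,11,0.8],[0,0,0.05,14,0.8],[0,0,0.05,17,0.8],[0,0,0.05,17,0.8]])

```text
t: 17.5
tool_pos: [0.5624, 0.0466, 0.1194]
tool_rot: [2.491, -1.911, 0.003]
contact_force: [-2.8, -3.3, 4.9]
opening: 0.0147
```

```bash
python3 -c "
from h import *
go(.5626,.0477,.118,-69)"
```

```text
t 17.5 pos [0.5624 0.0466 0.1194] phi -74.97 F [-2.8 -3.3  4.9] M [-0.6   0.4   1.37] open 1.47 q6 2.83
dx dy dz tw [-0.1  -0.05  0.14] -6.0
```

Request:
move_arm(increments=[[0,0,0,-4,0.8],[0,0,0,-4,4],[0,0,0,-4,4],[0,0,-5,-4,4],[0,0,-11,-4,4]])

```text
t: 18.12
tool_pos: [0.561, 0.0476, 0.2275]
tool_rot: [2.552, -1.829, -0.007]
contact_force: [0.9, 0.8, 0.8]
opening: 0.04
```

Request:
move_arm(increments=[[5,0,-4,0,4],[11,0,-4,0,4],[17,0,-4,0,4],[23,0,-4,0,4],[29,0,-4,0,4]])

```text
t: 18.75
tool_pos: [0.6561, -0.2289, 0.268]
tool_rot: [-2.553, 1.83, 0.001]
contact_force: [1.0, 0.8, 0.0]
opening: 0.04
```

```bash
python3 -c "
from h import *
from station import get_image
go(.6612,.0028,.16,91.4)
for n in('top','side'):
    d=get_image(n);cv2.imwrite(f'pics/{n}9.png',d['image'][:,:,::-1])
a=cv2.imread('pics/side9.png')[180:300,210:330];b=cv2.imread('pics/top9.png')[140:245,185:290]
cv2.imwrite('pics/c9s.png',cv2.resize(a,None,fx=5,fy=5,interpolation=cv2.INTER_CUBIC))
cv2.imwrite('pics/c9t.png',cv2.resize(b,None,fx=5.7,fy=5.7,interpolation=cv2.INTER_CUBIC))
"
```

```text
t 18.75 pos [ 0.6561 -0.2289  0.268 ] phi -71.27 F [1.  0.8 0. ] M [ 0.02 -0.04 -0.02] open 4.0 q6 2.37
dx dy dz tw [-21.77  -7.92  10.83] -162.7
```

View pics/c9s.png

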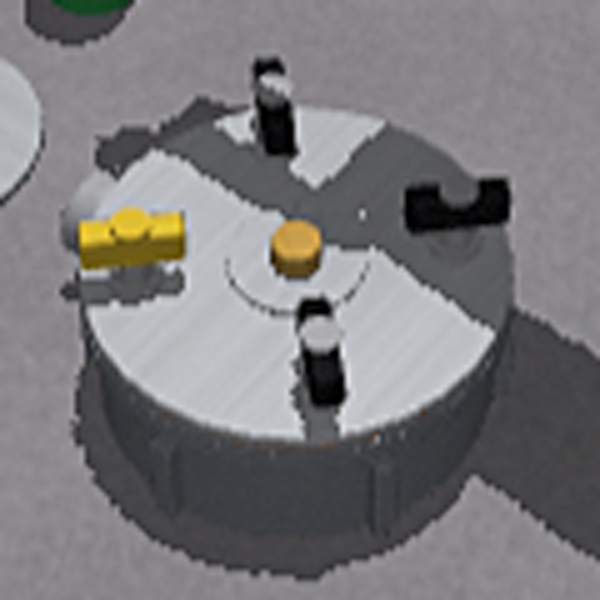

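View pics/c9t.png

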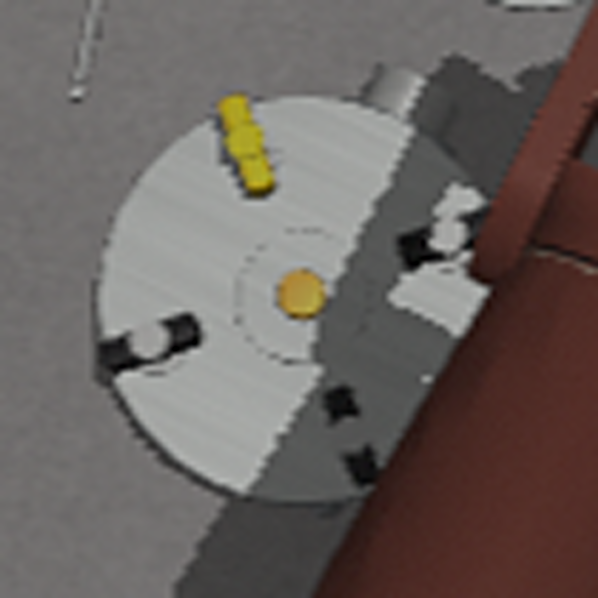

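```bash
python3 - <<'E'
from h import *
T=dict(np.load("top0.npz"));S=dict(np.load("side0.npz"))
ct=lambda x,y:np.array([(x+.5)/5.7-.5+185,(y+.5)/5.7-.5+140])
m=ray(T,ct(301,293),.106)
for k,(a,b) in {"A":[(233,97),(260,193)],"B":[(105,358),(200,325)],"C":[(340,394),(360,476)],"D":[(400,250),(487,214)]}.items():
    a=ray(T,ct(*a),.128);b=ray(T,ct(*b),.128);d=a-b;c=(a+b)/2-m
    print(k,np.degrees(np.arctan2(d[1],d[0]))%180,np.degrees(np.arctan2(c[1],c[0]))%180,np.linalg.norm(d),np.linalg.norm(c[:2]))
E
```

```text
A 17.347115359813785 21.42200312863092 0.050363277346430896 0.0760054162732537
B 110.751265434112 112.10009458504466 0.049492579456889396 0.07651517675996627
C 15.31596416395484 21.01662126451137 0.0417568033500133 0.07793000060552648
D 114.1104164294133 112.37168056816394 0.04679738716086668 0.07723340572324679
```

```bash
python3 -c "
from station import order
print(order.finish_job())"
```

```text
the job is handed in; nothing more can be done
None
```

I tightened the four hand screws in the order asked: A (yellow), then C diagonally opposite it, then D and B. I handed the job in at about 18.9 s, with the gripper lifted well clear of the cover.

- **Stops:** each screw was turned until the wrist torque rose from about 0.15 N m to between 1.0 and 1.4 N m. I then eased back 4° before letting go. From A's torque slope (about 0.15 N m per degree), the screws should still have been pressed towards their stops at that point.
- **Forces:** the contact forces I read stayed below about 10 N.
- **Last pictures:** all four bars point at the cover's middle and the orange gasket is barely visible any more.
- **Disagreement:** bar angles measured in the last top picture differ from the radial direction by about 4° for A, 1° for B, 6° for C and 2° for D. C and D were partly hidden by the arm. At this picture size I put that down to reading error and relied on the torque. I did not measure the seating height separately.

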